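# Set an eccentric guide roller with a gauge bar

## Task

Set the guide roller on the sloped stand: lay the yellow gauge bar flat on the blue bed against the aluminium ledge and slide it from the left, plain end first, below the white roller until that end pokes well out past the roller; then turn the red wing of the eccentric bolt clockwise until the roller just meets the gauge, with no visible play but without jamming it. Then slide the gauge back out to the left and leave it lying flat against the ledge, wholly clear of the roller, with the roller's setting undisturbed. Leave the other things on the bench where they are.

Things in the scene. Friction and masses are not known exactly. Their poses are not given: they have to be found in the camera images.
- bed: Blue bed of a fixed stand, tilted 30 deg to look up and towards the robot (stand may be yawed). Origin on its surface at the foot of the ledge's uphill face; x uphill, y along the ledge (robot's left), z square out of the bed. Bed: x -42 to 108, y -115 to 145 mm. Ledge: aluminium bar of that length, x -12 to 0, 10 mm high. A part against the ledge has its downhill side at x=0, underside at z=0.
- carriage: Fixed foot of the eccentric bolt; axes parallel to bed's. Origin on the bolt's axis, level with the bed within 1 mm, 36 mm (+-1.3, varies) uphill of the ledge face, at various y along the ledge. It is on a dark steel plate 56 mm wide (y), 3 mm high, from 7 mm downhill to 69 mm uphill of the axis, with two 6 mm high screw heads 58 mm uphill.
- bolt (a joint): Angle of the eccentric bolt (rad, 0 to 2.6) about carriage z, growing clockwise seen from in front of the bed. The roller's axis is 7 mm off the bolt's: in the carriage frame at x = 7 cos(angle), y = -7 sin(angle) mm. At 0 the roller is farthest from the ledge; it starts at 0.35 to 0.75. Friction about 0.12 N m; it stays where left. Roller meeting the gauge adds about 2 N m per rad.
- wing_grip (a point): Grip point of the red wing that turns the bolt: on the bolt's axis, 40 mm out from the bed. The wing is a bar 34 mm long, 10 mm thick, 20 to 48 mm out from the bed; its long line (the point's x axis) points from the bolt's axis to the roller's axis, with a white mark at that end. The point's z is the bed's z. Below it: a steel collar 20 mm across and the roller.
- roller_mid (a point): Centre of the white roller, 32 mm in diameter and 11.5 mm high (4 to 16 mm out from the bed), which spins freely on the eccentric. The gap is the bed-frame x of this point minus 16 mm; with the 20 mm gauge just touched it is 20 mm.
- gauge: Yellow gauge bar, loose, starts flat on the bench to the robot's left. Width (its x) 20 mm, length (its y) 150 mm, thickness (its z) 12 mm; about 110 g. Origin at the centre of its underside, y towards the black grip's end. The grip is a black block on top, 20 mm (x) by 16 mm (y), from z = 12 to 46 mm, its centre at y = +45 mm.
- gauge_tip (a point): Middle of the gauge's plain end, at its underside: gauge y = -75 mm.
- gauge_grip (a point): Point in the gauge's grip block, gauge y = +45 mm, 36 mm above its underside.
- screwdriver: Screwdriver lying on the bench, bystander.
- spare_roller: Loose spare white roller, 32 mm across, 11.5 mm high, bystander.
- jar: Jar, 56 mm across, 70 mm high, bystander.
- tester: Yellow and black hand tester, 94 x 170 x 49 mm, bystander.
- rail_offcut: Aluminium bar, 20 x 160 x 20 mm, bystander.

How it is judged:
On the way, in this order (a step that is already met when the one before it is completed fails the run):
1. the gauge lies flat against the ledge with its plain end 10 mm or more past the bolt's axis, below the roller (x of gauge in the frame of bed between 0.007 and 0.014 m and z of gauge in the frame of bed between -0.002 and 0.003 m and angle between the y axis of gauge and the y axis of bed, either way round below 0.09 rad and angle between the z axis of gauge and the z axis of bed, either way round below 0.09 rad and y of gauge_tip in the frame of carriage between -0.09 and -0.01 m), for 0.2 s.
2. the roller is turned in to the gauge (gap 19 to 21.5 mm) while the gauge lies in the gap (all of step 1 and x of roller_mid in the frame of bed between 0.035 and 0.0375 m), for 0.2 s.
At the end, for the whole second after the job is handed in: The roller's gap to the ledge is 19 to 21.5 mm (gauge 20 mm), and the gauge lies at rest, flat on the bed (within 3 mm and 0.09 rad) along the ledge (within 4 mm and 0.09 rad), its plain end at least 12 mm to the left of the bolt's axis (x of roller_mid in the frame of bed between 0.035 and 0.0375 m and x of gauge in the frame of bed between 0.007 and 0.014 m and z of gauge in the frame of bed between -0.002 and 0.003 m and angle between the y axis of gauge and the y axis of bed, either way round below 0.09 rad and angle between the z axis of gauge and the z axis of bed, either way round below 0.09 rad and y of gauge_tip in the frame of carriage above 0.012 m and linear speed of gauge below 0.02 m/s and velocity of joint bolt between -0.05 and 0.05 rad/s); the robot touches nothing.
It fails at once if another thing on the bench is moved more than 25 mm (distance of any of screwdriver, spare_roller, jar, tester, rail_offcut from where it was at the start of the episode above 0.025 m).
It also fails if it takes over 69 s, if anything falls off the work surface, if the arm or the gripper's body presses on something with over 40 N, if the wrist force passes 120 N, or if a joint passes its speed limit or range.

## Robot

A 6-joint arm with a two-finger parallel gripper is mounted at the origin on the work surface. World frame = base frame: x ahead of the robot, y to its left, z up, the work surface at z = 0. Lengths are in m, angles in rad, forces in N, time in s.
With the tool pointing down it reaches from about 0.35 to 0.725 m from the base axis. Payload 6 kg.
Tool frame: the origin (TCP) lies midway between the tips of the shut fingers; the grasp point (between the pads) lies 19 mm behind it; z points along the fingers, y is the line along which they close (so a half turn about z gives the same grasp; the last joint's range is limited). The gripper opens to 85 mm and grips with 20 to 120 N. Pads are 22 mm wide; open, the fingers measure 114 mm over their backs; the gripper's body (76 mm by 85 mm) begins 54 mm behind the grasp point. The pads swing forward as they close: fully open they stand 13 mm farther back than shut.
Start: joints at [-0.788, 0.04, 0.085, 0, -1.615, -0.334], TCP at [0.26, -0.541, 0.231] pointing down, gripper open.
Joint ranges: [-2.56, 2.56], [-1.29, 2.01], [-1.08, 1.49], [-3.29, 1.98], [-2.81, -0.18], [-2.99, 2.99]. Speed limits (rad/s): [2.57, 2.57, 3.01, 3.14, 3.14, 3.14].

## Interface

Orientations are given as [roll, pitch, yaw] about the fixed x, y, z axes, in that order (R = Rz(yaw) Ry(pitch) Rx(roll)).
In Python, from workcell import env gives the robot as it stands.
- The arm moves only by the shell command python3 jog.py 'ROWS' [FORCE]. ROWS is 1 to 5 rows, one to a line, with the numbers parted by spaces; each row has 7 numbers: a rotation vector rx, ry, rz in rad, then dx, dy, dz in m, then the finger opening in m; each row is the pose to reach, as a shift and turn from the pose commanded when the command began, along the tool's axes at that moment; what a row does not reach only later rows make up. A row lasts 1/12 s, in which the tool goes at most 0.0417 m and 0.125 rad, less where a joint would pass 70% of its speed; a pose out of reach is approached as far as the arm can. The fingers move at their own pace and stop on an object; FORCE is the grip in N (left out, the last holds). Time passes only in rows, so rows that do not move let the fingers close. It prints the time, the measured TCP pose, the force, the opening and the grip force at its end. Input that does not fit is refused with a message, and nothing moves.
- env.state(): the state, without advancing time (a new reading comes with each control period).
- env.snapshot(name): name is "scene" or "top"; returns a dict with "frame" (384x512x3 uint8, red, green, blue), "fov_y" (degrees; the focal length in pixels is half the picture's height over the tangent of half this angle, whatever the lens; pixels are square), "cx", "cy" (the principal point, pixels), "rvec" (rotation vector, rad) and "tvec" (3), from world to camera coordinates, as OpenCV has them. Camera axes: x right, y down, z forward; pixel columns grow to the right and rows downward; lengths in m; the calibration is good to about 2 mm. A picture is of the moment at which its call begins. There is no depth.
- env.close_job(): hands the job in; it is judged then, once.
The state is a dict: "clock": time; "joint_pos": joint angles; "dq": joint speeds; "joint_torque": joint torques, N m; "tcp_pos": TCP position; "tool_rot": TCP orientation; "contact_force": force on the tool from outside, world axes, zero at the start; "ft_torque": the same for the moment, N m; "width": finger opening in m; "grip_force": force on a finger pad.
Only numpy, scipy, OpenCV 4.12 (cv2) and the standard library are available. Lean on these libraries where they do the work, as an engineer would, in place of code of your own. Each camera call takes 0.05 s, during which the arm holds its last target. There are 200 camera calls.

## Working session

There is one attempt and no reset: what is moved stays moved. The work goes in short steps, Python scripts to look and compute and a shell command to move; the robot and the scene stay as the last step left them, time stands still between calls to the robot, and variables do not carry over. Pictures are saved under pics/ and viewed, at most 10 in all, crops included, and the job is handed in when it is done.

```bash
ls; mkdir -p pics
python3 - <<'E'
from workcell import env
import cv2,numpy as np
for n in("scene","top"):
    s=env.snapshot(n); cv2.imwrite(f"pics/{n}0.png",s["frame"][:,:,::-1]); np.savez(f"{n}0.npz",**s)
    print(n,s["fov_y"],s["cx"],s["cy"],s["rvec"],s["tvec"], -cv2.Rodrigues(np.array(s["rvec"]))[0].T@np.array(s["tvec"]))
print(env.state())
E
```

```text
jog.py
pics
workcell.py
scene 51.60933751787126 257.5299540459405 193.4293146252326 [ 1.81768084  1.95507116 -0.59382342] [ 0.0041688  -0.41542749  1.47357885] [1.16812564 0.07288358 0.98701696]
top 52.62985171806889 256.4881582154146 191.91996862664055 [ 2.18981035 -2.16260251  0.06280452] [0.03208005 0.56834364 1.07050998] [0.48774747 0.02134296 1.10981175]
{'clock': 0.1, 'joint_pos': array([-7.88299541e-01,  4.07532251e-02,  8.38844089e-02, -3.75913648e-04,
       -1.61546583e+00, -3.33692024e-01]), 'dq': array([-1.74706996e-03, -2.74105441e-03,  3.18010013e-03,  1.83144079e-03,
        5.66625254e-05, -2.66430450e-04]), 'joint_torque': array([-5.98461076e-03, -3.69347799e+01,  3.48280478e+01,  6.95170417e+00,
       -4.55178073e-03,  2.84491065e-06]), 'tcp_pos': array([ 0.26026089, -0.54029354,  0.23036976]), 'tool_rot': array([ 3.14001618e+00, -1.49002589e-04, -2.69277128e+00]), 'contact_force': array([0.05170732, 0.42150384, 0.62866471]), 'ft_torque': array([ 0.00127711,  0.02455146, -0.02681691]), 'grip_force': 0.0, 'width': 0.08502626980841761}
```

View pics/scene0.png

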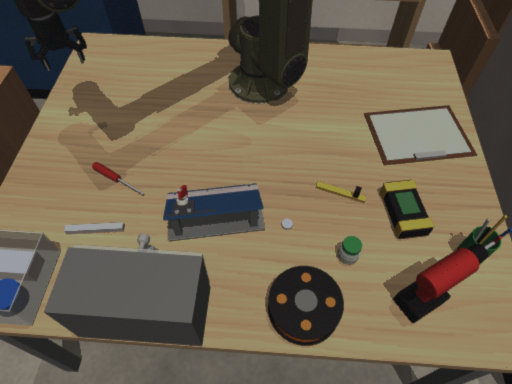

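View pics/top0.png

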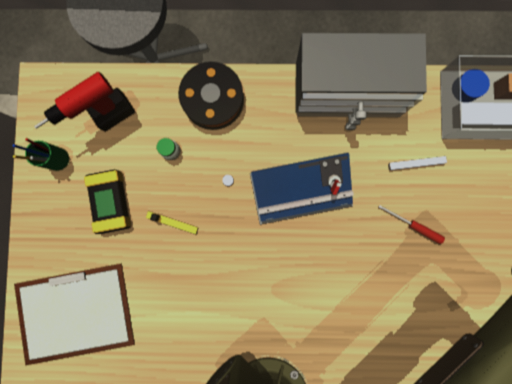

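The scene view shows the stand at about (213,210), red wing at (183,195) and gauge at (340,191). In the top view the stand is at (303,188), wing at (335,185) and gauge at (172,223), with its black grip at (155,217). Next I'll make enlarged crops.

Run:
```python
import cv2,numpy as np
a=cv2.imread("pics/top0.png");b=cv2.imread("pics/scene0.png")
f=lambda im,x,y,w,h,s:cv2.resize(im[y:y+h,x:x+w],None,fx=s,fy=s,interpolation=cv2.INTER_CUBIC)
A=f(a,245,148,115,80,3.47);B=f(b,160,178,115,65,3.47)
A2=f(a,140,202,64,40,6.2)[:, :398];B2=f(b,310,172,64,40,6.2)[:, :398]
H=max(A.shape[0],B.shape[0]);p=lambda i,h:cv2.copyMakeBorder(i,0,h-i.shape[0],0,400-i.shape[1],0)
cv2.imwrite("pics/c1.png",np.vstack([np.hstack([p(A,H),p(B,H)]),np.hstack([p(A2,250),p(B2,250)])]))
```

```text
(no output)
```

View pics/c1.png

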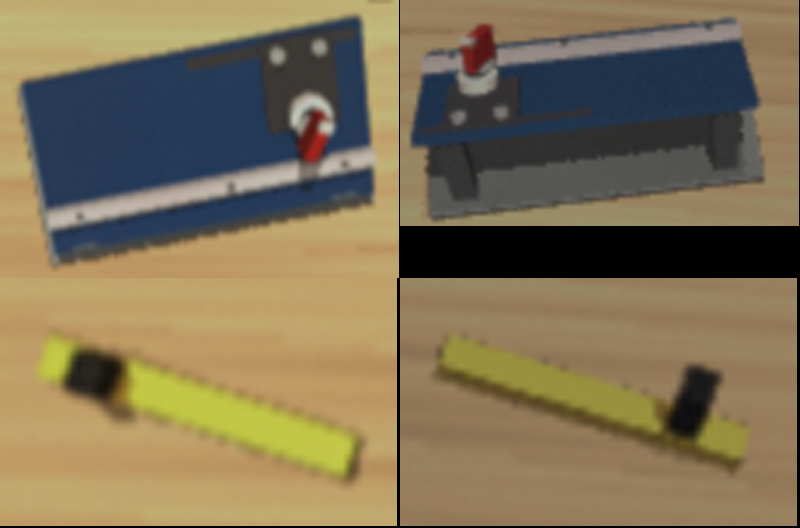

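The top crop shows bed corners at (23,82), (357,17), (372,203) and (55,265), screw heads at (278,55) and (319,47), and the roller behind the wing at about (312,115). The gauge runs from its grip end at the left, about (45,77), to its plain end at about (351,180) in its own panel. Next I'll triangulate with these points.

```bash
cat > h.py <<'E'
import numpy as np,cv2
from scipy.optimize import least_squares
from scipy.spatial.transform import Rotation as R
C={n:dict(np.load(f"{n}0.npz")) for n in("top","scene")}
def cam(n):
    c=C[n];f=192/np.tan(np.radians(float(c["fov_y"]))/2)
    return np.array([[f,0,float(c["cx"])],[0,f,float(c["cy"])],[0,0,1.]]),c["rvec"].astype(float),c["tvec"].astype(float)
def proj(n,P):
    K,r,t=cam(n);return cv2.projectPoints(np.atleast_2d(P).astype(float),r,t,K,None)[0][:,0]
def ray(n,uv):
    K,r,t=cam(n);M=cv2.Rodrigues(r)[0];return -M.T@t, M.T@np.linalg.inv(K)@np.array([*uv,1.])
def hit(n,uv,p,nrm):
    o,d=ray(n,uv);return o+d*(np.dot(np.array(p)-o,nrm)/np.dot(d,nrm))
def crop(uv,off,s): return (np.array(uv)+.5)/s-.5+np.array(off)
E
python3 - <<'E'
from h import *
T=lambda u,v:crop((u,v),(245,148),3.47); S=lambda u,v:crop((u-400,v),(160,178),3.47)
obs=[("top",T(23,82),(108,145,0)),("top",T(357,17),(108,-115,0)),("top",T(372,203),(-42,-115,0)),("top",T(55,265),(-42,145,0)),
("scene",S(413,143),(108,-115,0)),("scene",S(757,107),(108,145,0)),("scene",S(424,52),(-12,-115,10)),("scene",S(736,20),(-12,145,10))]
def BR(y):return (R.from_euler('z',y)*R.from_euler('y',-np.pi/6)).as_matrix()
def res(p): return np.concatenate([proj(n,p[1:]+BR(p[0])@np.array(q)/1e3)[0]-uv for n,uv,q in obs])
s=least_squares(res,[.15,.5,0,.1]);print("bed yaw,org",s.x);print(s.fun.reshape(-1,2).round(2))
B=BR(s.x[0]);o=s.x[1:];z=B[:,2]
f=lambda n,uv,h:((hit(n,uv,o+z*h,z)-o)@B*1e3).round(1)
for n,a,b in(("top",T(278,55),T(319,47)),("scene",S(458,117),S(501,112))):
    print("screws",n,f(n,a,.006),f(n,b,.006))
np.savez("bed.npz",yaw=s.x[0],o=o,B=B)
t=lambda u,v:crop((u,v-278),(140,202),6.2); q=lambda u,v:crop((u-400,v-278),(310,172),6.2)
for n,pp in(("top",[t(50,335),t(38,375),t(357,437),t(345,478)]),("scene",[q(452,335),q(440,368),q(748,425),q(737,458)])):
    P=[hit(n,p,[0,0,.012],[0,0,1])*1e3 for p in pp];print("gauge",n,[x.round(1)[:2] for x in P],(sum(P)/4).round(1))
for n,p in(("top",t(92,375)),("scene",q(694,375))):print(n,ray(n,p),hit(n,p,[0,0,.046],[0,0,1]).round(4))
E
```

```text
bed yaw,org [ 0.20135807  0.54879609 -0.10777742  0.0480937 ]
[[-0.33  1.69]
 [ 1.18  1.72]
 [ 0.46 -1.85]
 [-0.06 -2.16]
 [-0.21 -1.19]
 [ 0.44 -1.59]
 [ 0.14  1.46]
 [ 1.    1.29]]
screws top [ 97.6 -48.9   6. ] [ 97.7 -80.3   6. ]
screws scene [ 92.3 -81.4   6. ] [ 91.7 -49.2   6. ]
gauge top [array([511.2, 347.5]), array([492.9, 352.4]), array([466.6, 205.5]), array([448. , 210.6])] [479.7 279.   12. ]
gauge scene [array([448.9, 211.5]), array([469.2, 205.4]), array([491.5, 351.9]), array([510.9, 345.2])] [480.1 278.5  12. ]
top (array([0.48774747, 0.02134296, 1.10981175]), array([ 0.00498038,  0.27842153, -0.99791127])) [0.4931 0.3182 0.046 ]
scene (array([1.16812564, 0.07288358, 0.98701696]), array([-0.59041307,  0.21410896, -0.81765719])) [0.4886 0.3193 0.046 ]
```

Run:
```python
from h import *
a=cv2.imread("pics/top0.png");b=cv2.imread("pics/scene0.png")
for nm,im,c,r in(("top",a,275,range(160,224)),("top",a,320,range(150,215)),("scene",b,215,range(184,225)),("scene",b,250,range(180,222))):
    print(nm,c,[(y,*map(int,im[y,c,::-1])) for y in r if (y<r[0]+10 or nm=="scene" or y>190)])
```

```text
top 275 [(160, 192, 177, 118), (161, 190, 177, 117), (162, 191, 178, 118), (163, 191, 173, 114), (164, 192, 168, 111), (165, 185, 161, 107), (166, 140, 126, 94), (167, 73, 77, 82), (168, 40, 59, 84), (169, 38, 58, 87), (191, 37, 57, 85), (192, 38, 58, 85), (193, 36, 56, 85), (194, 37, 58, 86), (195, 38, 58, 88), (196, 39, 59, 88), (197, 38, 58, 87), (198, 38, 58, 87), (199, 38, 58, 87), (200, 39, 59, 88), (201, 38, 58, 87), (202, 38, 58, 88), (203, 40, 60, 88), (204, 73, 81, 98), (205, 131, 125, 123), (206, 169, 158, 146), (207, 185, 174, 161), (208, 192, 181, 169), (209, 187, 178, 166), (210, 152, 147, 140), (211, 88, 91, 94), (212, 44, 57, 78), (213, 38, 58, 87), (214, 40, 60, 89), (215, 39, 59, 88), (216, 39, 58, 87), (217, 41, 59, 87), (218, 54, 66, 83), (219, 67, 71, 73), (220, 78, 76, 69), (221, 101, 86, 65), (222, 152, 122, 81), (223, 182, 146, 96)]
top 320 [(150, 190, 169, 112), (151, 191, 171, 114), (152, 191, 173, 115), (153, 191, 176, 117), (154, 191, 177, 117), (155, 192, 178, 118), (156, 186, 175, 117), (157, 148, 146, 106), (158, 84, 92, 87), (159, 47, 59, 74), (191, 37
[... 1418 characters left out ...]
12), (186, 136, 127, 123), (187, 149, 139, 134), (188, 149, 139, 135), (189, 140, 131, 128), (190, 71, 77, 90), (191, 35, 52, 75), (192, 30, 49, 73), (193, 31, 50, 73), (194, 30, 50, 73), (195, 32, 51, 73), (196, 32, 50, 73), (197, 30, 49, 71), (198, 29, 48, 71), (199, 32, 50, 73), (200, 29, 49, 72), (201, 32, 51, 74), (202, 30, 49, 72), (203, 31, 50, 72), (204, 32, 51, 73), (205, 31, 50, 73), (206, 31, 50, 72), (207, 32, 49, 72), (208, 33, 52, 76), (209, 31, 50, 74), (210, 37, 50, 67), (211, 38, 40, 42), (212, 47, 46, 46), (213, 47, 47, 46), (214, 47, 48, 46), (215, 48, 48, 47), (216, 47, 47, 45), (217, 48, 48, 46), (218, 49, 48, 47), (219, 48, 48, 47), (220, 46, 46, 45), (221, 44, 44, 43)]
```

```bash
cat > bed.py <<'E'
from h import *
T=lambda u,v:crop((u,v),(245,148),3.47); S=lambda u,v:crop((u-400,v),(160,178),3.47)
cor=[("top",T(23,82),(108,145,0)),("top",T(357,17),(108,-115,0)),("scene",S(424,52),(-12,-115,10)),("scene",S(736,20),(-12,145,10))]
L=[("top",275,166.4,108,0),("top",320,157.4,108,0),("top",275,204.8,0,0),("top",320,195.9,0,0),("top",275,210.6,-12,10),("top",320,201.7,-12,10),("top",275,218.3,-42,0),("top",320,209.5,-42,0),
("scene",215,188.6,-12,10),("scene",250,184.6,-12,10),("scene",215,193.6,0,0),("scene",250,189.6,0,0)]
def BR(y):return (R.from_euler('z',y)*R.from_euler('y',-np.pi/6)).as_matrix()
def res(p):
    W=lambda q:p[1:]+BR(p[0])@np.array(q)/1e3
    out=[proj(n,W(q))[0][0]-uv[0] for n,uv,q in cor]
    for n,c,v,x,z in L:
        a,b=proj(n,np.array([W((x,-110,z)),W((x,140,z))]));out.append(a[1]+(b[1]-a[1])*(c-a[0])/(b[0]-a[0])-v)
    return np.array(out)
s=least_squares(res,[.15,.5,0,.1]);print("bed yaw,org",s.x);print(s.fun.round(2))
B=BR(s.x[0]);o=s.x[1:];z=B[:,2]
f=lambda n,uv,h:((hit(n,uv,o+z*h,z)-o)@B*1e3).round(1)
for n,a,b in(("top",T(278,55),T(319,47)),("scene",S(458,117),S(501,112))):
    print("screws",n,f(n,a,.006),f(n,b,.006))
np.savez("bed.npz",yaw=s.x[0],o=o,B=B);print(B)
# white pixels near the roller, bed plane z=16mm
for n,w in(("top",(325,165,345,192)),("scene",(170,185,195,210))):
    im=C[n]["frame"].astype(int)[w[1]:w[3],w[0]:w[2]]
    for nm,m in(("W",(im.min(2)>115)&(im.max(2)-im.min(2)<35)),("R",(im[...,0]>1.8*im[...,1])&(im[...,0]>70))):
        print(n,nm,"\n"+"\n".join(f"{w[1]+i} "+"".join(".#"[int(k)] for k in r) for i,r in enumerate(m)))
E
python3 bed.py
```

```text
bed yaw,org [ 0.21708489  0.55211789 -0.10772414  0.05404536]
[-0.79  0.96 -0.54  0.75  0.89  0.55 -0.02 -0.46 -0.05 -0.49  0.17 -0.36
  0.12  0.05  0.13  0.02]
screws top [ 92.5 -48.9   6. ] [ 92.1 -80.2   6. ]
screws scene [ 91.  -81.2   6. ] [ 91.3 -49.1   6. ]
[[ 8.45699325e-01 -2.15383851e-01 -4.88264733e-01]
 [ 1.86527886e-01  9.76529465e-01 -1.07691925e-01]
 [ 5.00000000e-01  6.93889390e-18  8.66025404e-01]]
top W 
165 #...................
166 ....................
167 ....................
168 ....................
169 ....................
170 ....................
171 ....................
172 ....................
173 ....................
174 ....................
175 ........####........
176 ......#######.......
177 .....#########......
178 ....###########.....
179 ....#####...###.....
180 ....####......##....
181 ....###.......##....
182 ....####............
183 ....####.....###....
184 ....###.....####....
185 ......#......###....
186 ...............#....
187 ....................
188 ....................
189 ....................
190 ....................
191 ....................
[... 1500 characters left out ...]
#.........
187 ...........######........
188 ...........######........
189 ............#####........
190 ............#####........
191 ...........######........
192 ........#########........
193 ........#########........
194 ........#########........
195 ........#######..........
196 .........#####...........
197 .........####............
198 .........###.............
199 .........................
200 .........................
201 .........................
202 .........................
203 .........................
204 .........................
205 .........................
206 .........................
207 .........................
208 .........................
209 .........................
```

```bash
cat > go.py <<'E'
# usage: go.py rel <gauge|bed> x y z(mm, of TCP in frame) turn  -> remaining shift/turn in tool axes
import sys; from h import *; from workcell import env
b=np.load("bed.npz");s=env.state()
fr,x,y,z,turn=sys.argv[1],*map(float,sys.argv[2:6])
if fr=="bed": M=b["B"];o=b["o"]
else: M=R.from_euler('z',-.297).as_matrix();o=np.array([.480,.279,0])
Rt=np.c_[M[:,0],-M[:,1],-M[:,2]]@R.from_euler('z',turn).as_matrix();p=o+M@np.array([x,y,z])/1e3
Rc=R.from_euler('xyz',s["tool_rot"]).as_matrix()
print("row",R.from_matrix(Rc.T@Rt).as_rotvec().round(3),(Rc.T@(p-s["tcp_pos"])).round(4),"| in frame",(M.T@(s["tcp_pos"]-o)*1e3).round(1),"F",(M.T@s["contact_force"]).round(2),"T",(M.T@s["ft_torque"]).round(3),"w",round(s["width"],4),round(s["grip_force"],1),"t",s["clock"],"q",s["joint_pos"].round(2))
E
for i in 1 2 3 4; do python3 jog.py '0 0 -0.6 0 0 0 0.05
0 0 -0.6 0 0 0 0.05
0 0 -0.6 0 0 0 0.05
0 0 -0.6 0 0 0 0.05
0 0 -0.6 0 0 0 0.05' 40|tail -1;done
for i in 1 2 3 4 5; do python3 jog.py '0 0 0 -0.001 -0.036 0 0.05
0 0 0 -0.002 -0.071 0 0.05
0 0 0 -0.003 -0.107 0 0.05
0 0 0 -0.004 -0.142 0 0.05
0 0 0 -0.005 -0.178 0 0.05'|tail -1;done
python3 go.py gauge 0 45 90 0
```

```text
grip_force: 0.0
grip_force: 0.0
grip_force: 0.0
grip_force: 0.0
grip_force: 0.0
grip_force: 0.0
grip_force: 0.0
grip_force: 0.0
grip_force: 0.0
row [0.001 0.    0.005] [-0.0005 -0.0015  0.1408] | in frame [  0.6  43.6 230.8] F [0.71 0.41 0.12] T [-0.044 -0.128 -0.015] w 0.0502 0.0 t 3.85 q [ 0.92  0.01  0.05 -0.   -1.61  0.36]
```

```bash
python3 jog.py '0 0 0 0 -0.001 0.04 0.05
0 0 0 0 -0.001 0.08 0.05
0 0 0 0 -0.001 0.12 0.05
0 0 0 0 -0.001 0.16 0.05
0 0 0 0 -0.001 0.16 0.05'|tail -1; python3 go.py gauge 0 45 17 0
python3 jog.py '0 0 0 0 0 0.027 0.05
0 0 0 0 0 0.053 0.05
0 0 0 0 0 0.053 0.05
0 0 0 0 0 0.053 0.005
0 0 0 0 0 0.053 0.005' 40|tail -1;python3 jog.py '0 0 0 0 0 0 0.005
0 0 0 0 0 0 0.005
0 0 0 0 0 0 0.005
0 0 0 0 0 0 0.005' |tail -1
python3 go.py gauge 0 45 17 0
```

```text
grip_force: 0.0
row [0.013 0.009 0.003] [ 0.0028 -0.0072  0.0438] | in frame [-2.3 38.3 60.9] F [-1.15 -0.26 -2.57] T [-0.169  0.136 -0.001] w 0.0497 0.0 t 4.2667 q [ 0.92  0.06 -0.21 -0.   -1.32  0.36]
grip_force: 0.0
grip_force: 40.3
row [-0.004 -0.003  0.005] [-0.002  -0.0004  0.0047] | in frame [ 2.  44.5 21.7] F [-0.88  0.22  7.05] T [-0.102  0.333 -0.027] w 0.0154 40.3 t 5.0167 q [ 0.92  0.09 -0.25  0.   -1.23  0.36]
```

```bash
python3 jog.py '0 0 0 0 0 -0.02 0.005
0 0 0 0 0 -0.06 0.005
0 0 0 0 0 -0.1 0.005
0 0 0 0 0 -0.14 0.005
0 0 0 0 0 -0.18 0.005'|tail -1;python3 jog.py '0 0 0 0 0 0 0.005
0 0 0 0 0 0 0.005
0 0 0 0 0 0 0.005' |tail -1
python3 go.py gauge 0 45 198 0
python3 - <<'E'
from workcell import env
import cv2,numpy as np
s=env.snapshot("scene");t=env.snapshot("top")
f=lambda im,x,y,w,h:cv2.resize(im[y:y+h,x:x+w,::-1],None,fx=3.5,fy=3.5,interpolation=cv2.INTER_CUBIC)
cv2.imwrite("pics/lift.png",np.hstack([f(s["frame"],300,50,110,140),f(t["frame"],115,180,110,140)]))
E
```

```text
grip_force: 39.3
grip_force: 39.3
row [-0.001  0.001  0.004] [-0.0007 -0.0021  0.0003] | in frame [  0.7  42.9 198.3] F [ 0.17 -0.29 -1.92] T [0.015 0.02  0.005] w 0.0152 39.3 t 5.6833 q [ 0.92  0.01 -0.01 -0.   -1.55  0.36]
```

View pics/lift.png

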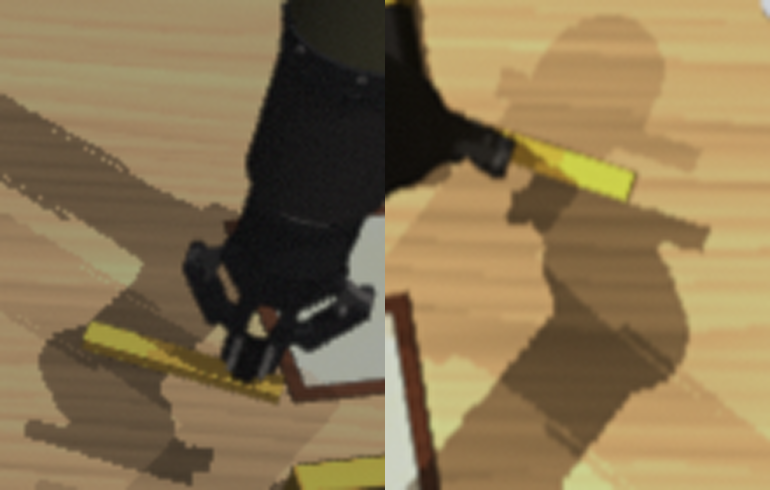

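The gauge is held firmly and level: scene panel plain end at (95,335), grip at (250,355). Next I move it over the bed.

```bash
python3 go.py bed 20 90 100 0
```

```text
row [ 0.135  0.514 -0.498] [0.1075 0.3292 0.0465] | in frame [101.  429.8 106.4] F [-0.58  0.25 -0.98] T [-0.004 -0.035 -0.04 ] w 0.0149 39.3 t 5.7833 q [ 0.92  0.01 -0.01 -0.   -1.55  0.36]
```

```bash
python3 jog.py '0.135 0.514 -0.498 0.03 0.03 0 0.005
0.135 0.514 -0.498 0.03 0.07 0 0.005
0.135 0.514 -0.498 0.06 0.11 0 0.005
0.135 0.514 -0.498 0.06 0.15 0 0.005
0.135 0.514 -0.498 0.06 0.18 0 0.005'|tail -1;python3 go.py bed 20 90 100 0
```

```text
grip_force: 39.5
row [ 0.024  0.086 -0.082] [-0.0362  0.1578  0.0306] | in frame [ 71.4 244.9 123. ] F [ 0.12 -1.42  1.5 ] T [-0.087  1.34  -0.048] w 0.0151 39.5 t 6.2 q [ 0.83 -0.62 -0.67  0.28 -1.19  0.81]
```

```bash
python3 jog.py '0.024 0.086 -0.082 -0.009 0.038 0.008 0.005
0.024 0.086 -0.082 -0.018 0.076 0.016 0.005
0.024 0.086 -0.082 -0.027 0.114 0.024 0.005
0.024 0.086 -0.082 -0.036 0.154 0.03 0.005
0.024 0.086 -0.082 -0.036 0.154 0.03 0.005'|tail -1;python3 jog.py '0 0 0 0 0 0 0.005
0 0 0 0 0 0 0.005
0 0 0 0 0 0 0.005
0 0 0 0 0 0 0.005'|tail -1;python3 go.py bed 20 90 40 0
```

```text
grip_force: 39.6
grip_force: 39.6
row [-0.003  0.002 -0.003] [-0.0016  0.0079  0.0613] | in frame [ 21.8  97.7 101.3] F [-0.05  0.08 -0.32] T [ 0.025  1.536 -0.004] w 0.0154 39.6 t 6.95 q [ 0.45 -0.77 -0.79  0.13 -1.04  1.3 ]
```

```bash
python3 jog.py '-0.003 0.002 -0.003 -0.001 0.006 0.03 0.005
-0.003 0.002 -0.003 -0.001 0.006 0.061 0.005
-0.003 0.002 -0.003 -0.001 0.006 0.07 0.005
-0.003 0.002 -0.003 -0.001 0.006 0.07 0.005
-0.003 0.002 -0.003 -0.001 0.006 0.07 0.005'|tail -1;python3 go.py bed 20 90 20 0
for i in 1 2 3; do python3 jog.py '0 0 0 0 0 0.003 0.005
0 0 0 0 0 0.003 0.005
0 0 0 0 0 0.003 0.005
0 0 0 0 0 0.003 0.005'|tail -1;python3 go.py bed 20 90 20 0;done
```

```text
grip_force: 39.6
row [ 0.001  0.001 -0.   ] [-0.0007  0.0011  0.012 ] | in frame [20.7 91.1 32. ] F [-0.07  0.32  0.38] T [ 0.054  1.462 -0.041] w 0.015 39.6 t 7.3667 q [ 0.41 -0.62 -0.82  0.13 -0.86  1.32]
grip_force: 39.6
row [ 0.001 -0.002 -0.002] [-0.0013  0.0004  0.0097] | in frame [21.3 90.4 29.7] F [-1.24 -0.35 -1.  ] T [0.027 1.556 0.035] w 0.0152 39.6 t 7.7 q [ 0.4  -0.61 -0.82  0.13 -0.85  1.32]
grip_force: 39.6
row [ 0.001 -0.    -0.003] [-0.0004  0.0001  0.0058] | in frame [20.4 90.1 25.8] F [ 0.4   0.12 -0.47] T [ 0.019  1.579 -0.033] w 0.0152 39.6 t 8.0333 q [ 0.4  -0.6  -0.82  0.13 -0.84  1.32]
grip_force: 39.6
row [ 0.001 -0.    -0.002] [-0.0004  0.0002  0.0027] | in frame [20.4 90.2 22.7] F [-0.94  0.01 -1.49] T [ 0.048  1.503 -0.017] w 0.0151 39.6 t 8.3667 q [ 0.4  -0.59 -0.82  0.13 -0.83  1.32]
```

```bash
for i in 1 2 3 4; do python3 jog.py '0 0 0 0 0 0.0015 0.005
0 0 0 0 0 0.0015 0.005
0 0 0 0 0 0.0015 0.005
0 0 0 0 0 0.0015 0.005'|tail -1;python3 go.py bed 20 90 20 0;done
```

```text
grip_force: 40.1
row [ 0.001 -0.001 -0.002] [-0.0009  0.0002  0.0016] | in frame [20.9 90.2 21.6] F [-1.23  0.56  2.07] T [-0.078  1.603 -0.048] w 0.015 40.1 t 8.7 q [ 0.4  -0.59 -0.82  0.13 -0.83  1.32]
grip_force: 43.0
row [ 0.001 -0.    -0.002] [-0.0011  0.0002  0.0015] | in frame [21.1 90.2 21.5] F [-10.95   6.34  22.98] T [ 2.111  5.003 -0.05 ] w 0.0153 43.0 t 9.0333 q [ 0.4  -0.59 -0.82  0.13 -0.83  1.32]
grip_force: 44.7
row [ 0.002 -0.002 -0.002] [-0.0022  0.0001  0.0011] | in frame [22.2 90.1 21.1] F [-11.82   9.    32.46] T [ 2.877  5.855 -0.101] w 0.0154 44.7 t 9.3667 q [ 0.4  -0.59 -0.82  0.13 -0.82  1.32]
grip_force: 46.1
row [ 0.002 -0.004 -0.002] [-0.0035  0.0001  0.0005] | in frame [23.5 90.1 20.5] F [-12.87  10.71  37.73] T [ 3.022  5.884 -0.115] w 0.0152 46.1 t 9.7 q [ 0.4  -0.58 -0.82  0.13 -0.82  1.32]
```

```bash
python3 jog.py '0 0 0 0 0 -0.004 0.005
0 0 0 0 0 -0.004 0.005
0 0 0 0 0 -0.004 0.005'|tail -1;python3 go.py bed 20 90 20 0
python3 jog.py '0 0 0 -0.002 0 0 0.005
0 0 0 -0.004 0 0 0.005
0 0 0 -0.006 0 0 0.005
0 0 0 -0.007 0 0 0.005
0 0 0 -0.007 0 0 0.005'|tail -1;python3 go.py bed 10 90 21.5 0
for i in 1 2 3; do python3 jog.py '0 0 0 -0.0015 0 0 0.005
0 0 0 -0.0015 0 0 0.005
0 0 0 -0.0015 0 0 0.005
0 0 0 -0.0015 0 0 0.005'|tail -1;python3 go.py bed 10 90 21.5 0;done
```

```text
grip_force: 41.4
row [ 0.001 -0.001 -0.002] [-0.0006  0.0003  0.0007] | in frame [20.6 90.3 20.7] F [-0.49  2.21  4.04] T [0.524 1.46  0.063] w 0.0154 41.4 t 9.95 q [ 0.4  -0.59 -0.82  0.13 -0.82  1.32]
grip_force: 40.5
row [ 0.001 -0.002 -0.002] [-0.004   0.0002 -0.0006] | in frame [14.  90.2 20.9] F [ 3.34 -2.03 -1.39] T [-0.693 -0.09  -0.062] w 0.015 40.5 t 10.3667 q [ 0.4  -0.61 -0.84  0.13 -0.83  1.32]
grip_force: 40.3
row [ 0.001 -0.004 -0.002] [-0.0038  0.0004 -0.0001] | in frame [13.8 90.4 21.4] F [ 6.61 -2.15 -3.6 ] T [-0.761 -1.135 -0.11 ] w 0.0152 40.3 t 10.7 q [ 0.4  -0.62 -0.85  0.13 -0.82  1.32]
grip_force: 40.2
row [ 0.001 -0.006 -0.002] [-0.0031  0.0004  0.0002] | in frame [13.1 90.4 21.7] F [ 7.89 -2.76 -4.46] T [-0.888 -1.739 -0.143] w 0.0157 40.2 t 11.0333 q [ 0.41 -0.62 -0.85  0.13 -0.82  1.32]
grip_force: 40.2
row [ 0.001 -0.007 -0.002] [-0.0023  0.0005  0.0006] | in frame [12.3 90.5 22.1] F [ 9.8  -2.43 -4.22] T [-0.956 -2.097 -0.116] w 0.0151 40.2 t 11.3667 q [ 0.41 -0.62 -0.85  0.13 -0.82  1.32]
```

```bash
cat > look.py <<'E'
import sys
from workcell import env
import cv2,numpy as np
s=env.snapshot("scene");t=env.snapshot("top")
for n,k in(("scene",s),("top",t)):np.savez(sys.argv[1]+n+".npz",**k)
f=lambda im,x,y,w,h,q:cv2.resize(im[y:y+h,x:x+w,::-1],None,fx=q,fy=q,interpolation=cv2.INTER_CUBIC)
A=f(s["frame"],155,165,125,70,6.3);B=f(t["frame"],242,150,125,80,6.3)
im=np.vstack([A,B]);cv2.imwrite("pics/"+sys.argv[1]+".png",cv2.resize(im,(500,600)) if False else cv2.resize(im,None,fx=600/im.shape[0],fy=600/im.shape[0]))
E
python3 look.py ledge
```

```text
(no output)
```

View pics/ledge.png

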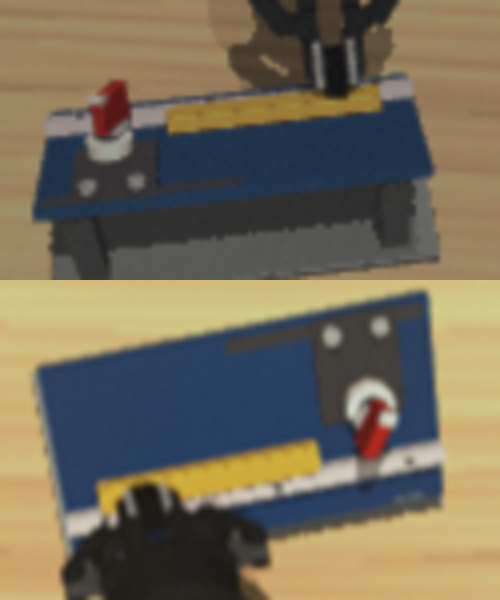

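The gauge lies flat against the ledge, with its plain end at (320,455) in the lower panel and the roller at (372,400). Next I slide it under the roller.

```bash
python3 jog.py '0 0 0 0.002 0.01 0 0.005
0 0 0 0.002 0.02 0 0.005
0 0 0 0.002 0.03 0 0.005
0 0 0 0.002 0.04 0 0.005
0 0 0 0.002 0.04 0 0.005'|tail -1;python3 go.py bed 13 25 21.5 0
python3 jog.py '0 0 0 0 0.01 0 0.005
0 0 0 0 0.02 0 0.005
0 0 0 0 0.027 0 0.005
0 0 0 0 0.027 0 0.005
0 0 0 0 0.027 0 0.005'|tail -1;python3 go.py bed 13 25 21.5 0
```

```text
grip_force: 40.5
row [ 0.001 -0.003 -0.004] [ 0.0009  0.0244 -0.0002] | in frame [12.2 49.4 21.3] F [ 5.46 -3.18 -1.  ] T [-0.849 -0.574 -0.09 ] w 0.0153 40.5 t 11.8833 q [ 0.28 -0.55 -0.78  0.05 -0.82  1.48]
grip_force: 40.6
row [ 0.002 -0.003 -0.003] [ 0.0011 -0.0021 -0.0002] | in frame [11.9 22.9 21.3] F [ 5.7  -3.62 -1.19] T [-1.138 -0.607 -0.052] w 0.0154 40.6 t 12.3 q [ 0.21 -0.5  -0.73 -0.   -0.82  1.58]
```

```bash
python3 jog.py '0 0 0 0 0 0 0.045
0 0 0 0 0 0 0.045
0 0 0 0 0 0 0.045
0 0 0 0 0 0 0.045
0 0 0 0 0 -0.01 0.045'|tail -1
python3 jog.py '0 0 0 0 0 -0.03 0.045
0 0 0 0 0 -0.06 0.045
0 0 0 0 0 -0.09 0.045
0 0 0 -0.03 -0.03 -0.12 0.045
0 0 0 -0.06 -0.06 -0.12 0.045'|tail -1
python3 look.py ins; python3 go.py bed 34.7 -65 100 0.5
```

```text
grip_force: 0.0
grip_force: 0.0
row [-0.008 -0.012  0.502] [0.0672 0.1373 0.0528] | in frame [-33.4  71.9 152.5] F [ 1.86  0.08 -0.18] T [-0.025  1.234  0.023] w 0.0451 0.0 t 13.2333 q [ 0.41 -1.02 -0.87  0.1  -1.2   1.37]
```

View pics/ins.png

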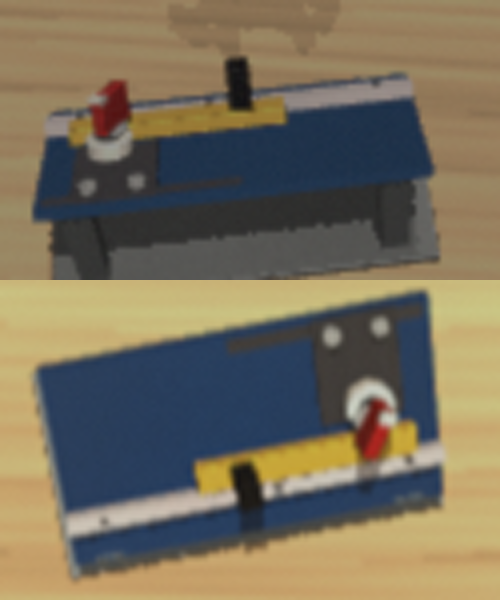

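The gauge is inserted flat below the roller: its plain end is at (415,440) in the lower panel, past the wing at (372,430). Next I measure the wing.

Run:
```python
from h import *
b=np.load("bed.npz");B,o=b["B"],b["o"]
I={n:np.load(f"ins{n}.npz")["frame"].astype(int) for n in C}
def tri(p,q):
    a,d=ray("top",p);c,e=ray("scene",q);d/=np.linalg.norm(d);e/=np.linalg.norm(e)
    k=np.linalg.lstsq(np.c_[d,-e],c-a,rcond=None)[0];P,Q=a+k[0]*d,c+k[1]*e
    return ((P+Q)/2-o)@B*1e3,np.linalg.norm(P-Q)*1e3
cen={}
for n,w in(("top",(325,165,350,205)),("scene",(165,180,195,210))):
    im=I[n][w[1]:w[3],w[0]:w[2]]
    m=(im[...,0]>1.8*im[...,1])&(im[...,0]>60);v,u=np.nonzero(m);cen[n]=(u.mean()+w[0],v.mean()+w[1]);print(n,cen[n],m.sum(),"ext",u.min()+w[0],u.max()+w[0],v.min()+w[1],v.max()+w[1])
    print("\n".join(f"{w[1]+i} "+" ".join(f"{k[0]:3d}/{k[1]:3d}" for k in r[5:20]) for i,r in enumerate(im) if (n=="top" and 178<=w[1]+i<=196)or(n=="scene" and 184<=w[1]+i<=200)))
print("red",tri(cen["top"],cen["scene"])); print("mark",tri((339,184),(178,189.5)))
for a in(.35,.55,.75):
  for n in C:
    W=lambda q:o+B@(np.array(q)/1e3)
    d=np.array([np.cos(a),-np.sin(a),0]);c=np.array([34.7,-65,0])
    print(a,n,proj(n,np.array([W(c+17*d*s+[0,0,h]) for h in(20,48) for s in(-1,1)])).round(1).tolist())
```

```text
top (np.float64(334.6142857142857), np.float64(188.18571428571428)) 70 ext 331 338 180 194
178 183/179 196/195 197/198 191/193 173/176 172/173 184/185 196/197 195/197 167/170 103/102  65/ 61  56/ 57  45/ 61  42/ 62
179 193/193 197/200 179/182 147/150 120/116 127/108 150/126 171/153 188/181 187/189 131/132  76/ 73  58/ 59  45/ 61  42/ 63
180 200/203 190/194 140/142 100/ 98  83/ 63 102/ 47 124/ 56 141/ 81 165/133 187/183 153/155  89/ 87  60/ 60  46/ 61  42/ 63
181 200/205 176/180 127/126 117/107  99/ 63  98/ 29 113/ 29 129/ 44 147/ 91 171/149 155/150  93/ 89  61/ 60  46/ 62  41/ 62
182 195/199 164/166 144/139 140/123 111/ 66  98/ 29 107/ 39 131/ 74 152/108 159/124 147/132  89/ 86  54/ 59  43/ 60  42/ 62
183 182/184 163/162 154/146 131/101 104/ 47  97/ 27 110/ 60 149/130 178/167 179/165 167/159 102/106  50/ 64  41/ 60  43/ 62
184 152/154 161/156 148/132 115/ 72  98/ 33  99/ 31 123/ 82 171/163 197/198 199/200 185/186 120/127  73/ 79  70/ 72  72/ 76
185 111/111 147/139 131/102 104/ 49  95/ 27 103/ 32 135/ 80 181/157 197/183 200/197 188/186 145/136 131/109 134/107 135/113
186  76/ 74 120/1
[... 3472 characters left out ...]
15 133/120 149/144 148/144 129/125 113/110 110/106 114/111 129/127 148/144
red (array([ 28.53872769, -63.1936927 ,  30.75016152]), np.float64(2.368077371943172))
mark (array([ 46.23039149, -71.7773917 ,  46.94690203]), np.float64(2.0706416946850363))
0.35 top [[332.8, 190.0], [336.0, 178.3], [335.7, 194.6], [339.0, 182.6]]
0.35 scene [[185.0, 193.6], [180.2, 199.2], [183.5, 184.4], [178.6, 189.8]]
0.55 top [[331.7, 189.8], [337.2, 178.6], [334.5, 194.3], [340.2, 182.9]]
0.55 scene [[186.1, 193.7], [179.1, 199.1], [184.6, 184.5], [177.5, 189.7]]
0.75 top [[330.6, 189.3], [338.3, 179.1], [333.4, 193.8], [341.3, 183.4]]
0.75 scene [[187.1, 193.9], [178.1, 198.9], [185.6, 184.7], [176.5, 189.5]]
```

```bash
python3 jog.py '0 0 0.58 0.017 0.035 0.013 0.04
0 0 0.58 0.034 0.07 0.026 0.04
0 0 0.58 0.05 0.105 0.04 0.04
0 0 0.58 0.067 0.137 0.053 0.04
0 0 0.58 0.067 0.137 0.053 0.04'|tail -1
python3 jog.py '0 0 0 0 0 0 0.04
0 0 0 0 0 0 0.04
0 0 0 0 0 0 0.04'|tail -1
python3 go.py bed 34.7 -65 50 0.58
```

```text
grip_force: 0.0
grip_force: 0.0
row [ 0.    -0.002  0.003] [-0.0003 -0.0029  0.0467] | in frame [ 33.3 -67.6  96.7] F [-0.19  0.63  0.74] T [ 0.009  1.388 -0.007] w 0.04 0.0 t 13.9 q [-0.05 -0.41 -0.47 -0.16 -1.    1.32]
```

```bash
python3 jog.py '0 0 0 0 -0.002 0.03 0.04
0 0 0 0 -0.002 0.047 0.04
0 0 0 0 -0.002 0.047 0.04
0 0 0 0 -0.002 0.047 0.04'|tail -1
python3 go.py bed 34.7 -65 23 0.58
```

```text
grip_force: 0.0
row [-0.    -0.001  0.002] [ 0.0001 -0.0003  0.0267] | in frame [ 34.4 -65.2  49.7] F [-1.26  0.4   1.13] T [-0.007  1.286 -0.026] w 0.0398 0.0 t 14.2333 q [-0.03 -0.34 -0.49 -0.16 -0.91  1.31]
```

```bash
python3 jog.py '0 0 0 0 0 0.013 0.04
0 0 0 0 0 0.027 0.04
0 0 0 0 0 0.027 0.04
0 0 0 0 0 0.027 0.04'|tail -1
python3 go.py bed 34.7 -65 23 0.58
python3 look.py wing
```

```text
grip_force: 0.0
row [ 0.    -0.002  0.001] [-0.0007 -0.0009  0.0001] | in frame [ 34.8 -66.1  23.1] F [-0.21 -0.09 -0.26] T [0.013 1.424 0.016] w 0.0402 0.0 t 14.5667 q [-0.03 -0.28 -0.5  -0.16 -0.85  1.31]
```

View pics/wing.png

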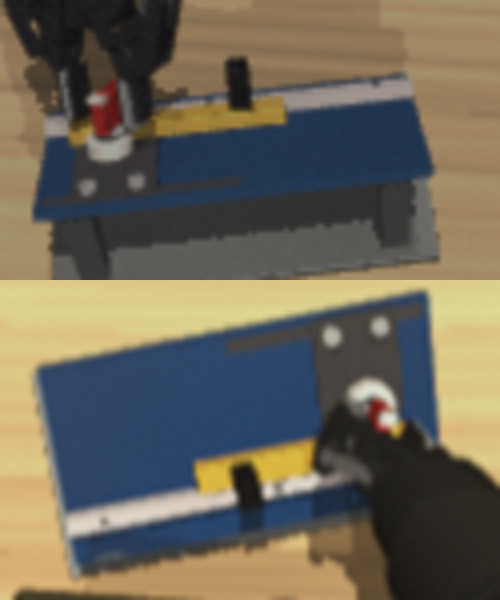

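The fingers straddle the wing (scene panel, wing at (105,110) between fingers at (75,95) and (135,95)). Next I close.

```bash
for k in 1 2; do python3 jog.py '0 0 0 0 0 0 0.003
0 0 0 0 0 0 0.003
0 0 0 0 0 0 0.003
0 0 0 0 0 0 0.003' 40|tail -1;done; python3 go.py bed 34.7 -65 23 0.58
```

```text
grip_force: 41.7
grip_force: 41.7
row [-0.003 -0.002 -0.001] [-0.0013  0.0008 -0.0002] | in frame [ 36.2 -65.1  22.8] F [2.   9.2  7.17] T [3.093e+00 7.960e-01 1.000e-03] w 0.0089 41.7 t 15.3333 q [-0.03 -0.28 -0.49 -0.16 -0.85  1.31]
```

```bash
python3 jog.py '0 0 0 0 -0.0015 0 0.003
0 0 0 0 -0.0015 0 0.003
0 0 0 0 -0.0015 0 0.003'|tail -1; python3 go.py bed 36 -65 23 0.58
for k in 1 2; do python3 jog.py '0 0 0.08 0 0 0 0.003
0 0 0.16 0 0 0 0.003
0 0 0.2 0 0 0 0.003
0 0 0.2 0 0 0 0.003'|tail -1; python3 go.py bed 36 -65 23 0;done
```

```text
grip_force: 41.9
row [-0.    -0.002 -0.   ] [-0.0002  0.0001 -0.0002] | in frame [ 36.2 -65.   22.8] F [-0.56  4.92  7.01] T [1.531 1.24  0.059] w 0.0094 41.9 t 15.5833 q [-0.02 -0.28 -0.5  -0.16 -0.85  1.3 ]
grip_force: 42.0
row [ 0.    -0.002 -0.783] [-0.0002 -0.0001 -0.0002] | in frame [ 36.  -65.2  22.8] F [-0.3   4.23  7.31] T [ 1.338  1.359 -0.163] w 0.009 42.0 t 15.9167 q [-0.02 -0.28 -0.5  -0.16 -0.85  1.1 ]
grip_force: 42.0
row [ 0.001 -0.002 -0.983] [-0.0002 -0.0003 -0.0002] | in frame [ 35.9 -65.4  22.8] F [0.35 3.37 7.66] T [ 1.072  1.598 -0.165] w 0.0092 42.0 t 16.25 q [-0.02 -0.28 -0.5  -0.16 -0.85  0.9 ]
```

```bash
python3 jog.py '0 0 0.08 0 0 0 0.003
0 0 0.16 0 0 0 0.003
0 0 0.22 0 0 0 0.003
0 0 0.22 0 0 0 0.003'|tail -1; python3 go.py bed 36 -65 23 0
for k in 1 2 3 4; do python3 jog.py '0 0 0.04 0 0 0 0.003
0 0 0.04 0 0 0 0.003
0 0 0.04 0 0 0 0.003'|tail -1; python3 go.py bed 36 -65 23 0|cut -c1-175;done
```

```text
grip_force: 42.1
row [ 1.000e-03 -1.000e-03 -1.204e+00] [-0.0003 -0.0006 -0.0002] | in frame [ 35.6 -65.5  22.8] F [-0.66  3.41  8.46] T [ 0.95   1.847 -0.132] w 0.0092 42.1 t 16.5833 q [-0.02 -0.28 -0.5  -0.16 -0.85  0.68]
grip_force: 42.1
row [ 1.000e-03 -1.000e-03 -1.241e+00] [-0.0003 -0.0006 -0.0002] | in frame [ 35.5 -65.5  22.8] F [-1.15  3.22  9.39] T [ 0.949  1.827 -0.144] w 0.0092 42.1 t 16.8333 q [-0.02
grip_force: 42.1
row [ 1.000e-03 -1.000e-03 -1.281e+00] [-0.0003 -0.0006 -0.0002] | in frame [ 35.5 -65.5  22.8] F [0.14 3.3  9.15] T [ 0.95   1.88  -0.125] w 0.009 42.1 t 17.0833 q [-0.02 -0.
grip_force: 42.1
row [ 1.000e-03 -1.000e-03 -1.321e+00] [-0.0003 -0.0007 -0.0002] | in frame [ 35.4 -65.5  22.8] F [-1.07  3.83  7.98] T [ 0.961  1.963 -0.126] w 0.0093 42.1 t 17.3333 q [-0.02
grip_force: 42.1
row [ 1.000e-03 -1.000e-03 -1.361e+00] [-0.0004 -0.0007 -0.0002] | in frame [ 35.4 -65.5  22.8] F [-1.41  3.76  8.78] T [ 0.961  1.956 -0.134] w 0.0093 42.1 t 17.5833 q [-0.02
```

```bash
for k in 1 2 3 4 5; do python3 jog.py '0 0 0.03 0 0 0 0.003
0 0 0.03 0 0 0 0.003'>/dev/null; python3 go.py bed 36 -65 23 0|cut -c6-170;python3 jog.py '0 0 0 0 0 0 0.003'>/dev/null;python3 go.py bed 36 -65 23 0|grep -o 'T .*w'; done
```

```text
1.000e-03 -1.000e-03 -1.392e+00] [-0.0004 -0.0008 -0.0003] | in frame [ 35.3 -65.5  22.7] F [-1.65  2.92  9.06] T [ 0.964  2.008 -0.031] w 0.0091 42.1 t 17.75 q [-0
T [ 0.953  2.013 -0.069] w
 1.000e-03 -1.000e-03 -1.422e+00] [-0.0004 -0.0008 -0.0003] | in frame [ 35.3 -65.5  22.7] F [-2.78  3.49  9.72] T [ 0.957  2.098 -0.063] w 0.0092 42.2 t 18.0 q [-0.
T [ 0.926  2.112 -0.108] w
 1.000e-03 -1.000e-03 -1.452e+00] [-0.0004 -0.0008 -0.0003] | in frame [ 35.2 -65.5  22.7] F [-0.54  3.66  9.18] T [ 0.936  2.1   -0.087] w 0.0095 42.2 t 18.25 q [-0
T [ 0.875  2.12  -0.087] w
 1.000e-03 -1.000e-03 -1.482e+00] [-0.0005 -0.0009 -0.0003] | in frame [ 35.2 -65.5  22.7] F [-2.1   2.98  8.2 ] T [ 0.986  2.16  -0.011] w 0.0092 42.2 t 18.5 q [-0.
T [ 0.919  2.167 -0.081] w
 1.000e-03 -1.000e-03 -1.512e+00] [-0.0005 -0.0009 -0.0003] | in frame [ 35.2 -65.5  22.7] F [-2.62  4.07  9.52] T [0.963 2.187 0.013] w 0.009 42.2 t 18.75 q [-0.02 
T [ 1.001  2.142 -0.116] w
```

```bash
cat > tq.py <<'E'
from h import *;from workcell import env
s=env.state();M=np.load("bed.npz")["B"];Rc=R.from_euler('xyz',s["tool_rot"]).as_matrix()
y=M.T@Rc[:,1];print("a",round(float(np.arctan2(-y[0],-y[1])),3),"T",(M.T@s["ft_torque"]).round(3),"F",(M.T@s["contact_force"]).round(1),"q6t",s["joint_torque"][5].round(3),s["clock"])
E
for k in 1 2 3 4 5 6; do python3 jog.py '0 0 0.01 0 0 0 0.003'>/dev/null; python3 tq.py;done
```

```text
a 1.521 T [1.009 2.155 0.162] F [-1.7  3.8  8.7] q6t 0.139 18.9167
a 1.531 T [0.93  2.258 0.157] F [-2.5  3.6 10.2] q6t 0.052 19.0
a 1.541 T [0.994 2.208 0.074] F [-3.3  3.8  9.6] q6t 0.036 19.0833
a 1.551 T [0.994 2.221 0.15 ] F [-2.4  3.9  9.2] q6t 0.035 19.1667
a 1.561 T [0.98  2.24  0.153] F [-2.7  2.8  9.3] q6t 0.035 19.25
a 1.571 T [1.003 2.305 0.082] F [-2.3  3.2  9.3] q6t 0.034 19.3333
```

```bash
for k in 1 2 3 4 5 6; do python3 jog.py '0 0 0.01 0 0 0 0.003'>/dev/null; python3 tq.py;done
```

```text
a 1.581 T [1.    2.245 0.118] F [-2.7  3.8  9.1] q6t 0.034 19.4167
a 1.591 T [1.002 2.336 0.109] F [-3.2  3.  10.1] q6t 0.034 19.5
a 1.601 T [1.025 2.246 0.131] F [-3.2  3.   9.8] q6t 0.033 19.5833
a 1.611 T [0.971 2.352 0.13 ] F [-2.6  3.8 10.5] q6t 0.023 19.6667
a 1.621 T [1.031 2.258 0.148] F [-2.3  4.   9.5] q6t 0.01 19.75
a 1.631 T [1.043 2.352 0.221] F [-2.2  3.6 10.6] q6t -0.004 19.8333
```

```bash
for k in 1 2 3; do python3 jog.py '0 0 0.01 0 0 0 0.003'>/dev/null; python3 tq.py;done
```

```text
a 1.641 T [1.015 2.363 0.175] F [-1.9  2.6 10.2] q6t -0.02 19.9167
a 1.651 T [1.066 2.329 0.229] F [-3.   3.2  9.3] q6t -0.035 20.0
a 1.661 T [1.007 2.29  0.251] F [-1.8  3.6 10.4] q6t -0.052 20.0833
```

```bash
python3 jog.py '0 0 -0.025 0 0 0 0.003
0 0 -0.05 0 0 0 0.003
0 0 -0.05 0 0 0 0.003
0 0 -0.05 0 0 0 0.003'>/dev/null; python3 tq.py
python3 jog.py '0 0 0 0 0 0 0.003'>/dev/null; python3 tq.py
for k in 1 2; do python3 jog.py '0 0 0 0 0 0 0.04
0 0 0 0 0 0 0.04
0 0 0 0 0 0 0.04'>/dev/null;done; python3 tq.py
python3 jog.py '0 0 0 0 0 -0.02 0.04
0 0 0 0 0 -0.04 0.04
0 0 0 0 0 -0.06 0.04
0 0 0 0 0 -0.08 0.04
0 0 0 0 0 -0.08 0.04'>/dev/null
python3 go.py bed 12.5 23 80 0
```

```text
a 1.611 T [0.992 2.306 0.152] F [-2.5  4.1 10.4] q6t -0.054 20.4167
a 1.611 T [1.008 2.324 0.089] F [-2.1  3.6 10.6] q6t -0.096 20.5
a 1.611 T [ 0.01   1.379 -0.024] F [-0.1 -0.1  0.3] q6t 0.0 21.0
row [-1.00e-03 -8.00e-03 -1.61e+00] [-0.0882  0.0289  0.0254] | in frame [ 37.8 -66.2 105.9] F [ 0.8  -0.47 -0.38] T [-0.08   1.251  0.017] w 0.0402 0.0 t 21.4167 q [-0.05 -0.42 -0.47 -0.15 -1.02  0.27]
```

```bash
python3 jog.py '0 0 -1.61 -0.03 0.01 0.005 0.04
0 0 -1.61 -0.06 0.02 0.01 0.04
0 0 -1.61 -0.088 0.029 0.015 0.04
0 0 -1.61 -0.088 0.029 0.015 0.04
0 0 -1.61 -0.088 0.029 0.015 0.04'>/dev/null
python3 jog.py '0 0 -0.985 0 0 0 0.04
0 0 -0.985 0 0 0 0.04
0 0 -0.985 0 0 0 0.04
0 0 -0.985 0 0 0 0.04
0 0 -0.985 0 0 0 0.04'>/dev/null
python3 jog.py '0 0 -0.36 0 0 0 0.04
0 0 -0.36 0 0 0 0.04
0 0 -0.36 0 0 0 0.04
0 0 -0.36 0 0 0 0.04'>/dev/null
python3 go.py bed 12.2 23 24 0; python3 look.py set
```

```text
row [0.    0.001 0.002] [0.0031 0.0011 0.0621] | in frame [ 9.1 24.1 86.1] F [ 0.4   0.6  -0.91] T [ 1.000e-03  1.384e+00 -1.500e-02] w 0.0401 0.0 t 22.5833 q [ 0.21 -0.64 -0.71 -0.01 -0.98  1.59]
```

View pics/set.png

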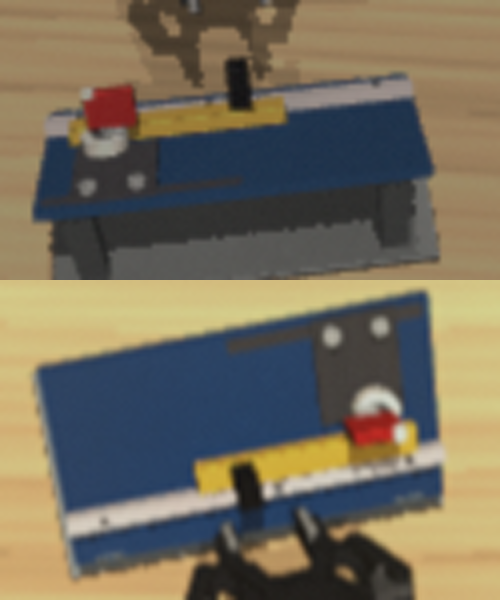

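The wing now lies along the ledge (lower panel (370,430), white mark on the right), and the gauge is still flat in the gap with its grip block at (248,485). Next I regrasp the gauge.

```bash
python3 jog.py '0 0 0 0.001 0 0.02 0.04
0 0 0 0.002 0.001 0.04 0.04
0 0 0 0.003 0.001 0.05 0.04
0 0 0 0.003 0.001 0.062 0.04
0 0 0 0.003 0.001 0.062 0.04'>/dev/null
python3 jog.py '0 0 0 0 0 0 0.04
0 0 0 0 0 0 0.04'>/dev/null; python3 go.py bed 12.2 23 24 0
for k in 1 2; do python3 jog.py '0 0 0 0 0 0 0.003
0 0 0 0 0 0 0.003
0 0 0 0 0 0 0.003' 30 >/dev/null;done; python3 go.py bed 12.2 23 24 0
```

```text
row [ 0.001 -0.    -0.002] [-0.0006 -0.0001  0.0011] | in frame [12.8 22.9 25.1] F [-0.05  0.32 -1.33] T [-1.000e-03  1.308e+00  1.100e-02] w 0.04 0.0 t 23.2667 q [ 0.2  -0.51 -0.73 -0.01 -0.83  1.58]
row [ 0.001 -0.001 -0.002] [-0.0009 -0.0001  0.0014] | in frame [13.1 22.9 25.4] F [-2.06  2.1   7.43] T [ 0.714  1.955 -0.15 ] w 0.0153 31.0 t 23.7667 q [ 0.2  -0.51 -0.73 -0.01 -0.83  1.59]
```

```bash
python3 jog.py '0 0 0 -0.001 -0.004 0 0.003
0 0 0 -0.001 -0.008 0 0.003
0 0 0 -0.001 -0.012 0 0.003
0 0 0 -0.001 -0.016 0 0.003
0 0 0 -0.001 -0.02 0 0.003'>/dev/null; python3 go.py bed 12.2 98 25 0
python3 jog.py '0 0 0 0 -0.01 0 0.003
0 0 0 0 -0.02 0 0.003
0 0 0 0 -0.03 0 0.003
0 0 0 0 -0.04 0 0.003
0 0 0 0 -0.05 0 0.003'>/dev/null; python3 go.py bed 12.2 98 25 0
python3 jog.py '0 0 0 0 -0.006 0 0.003
0 0 0 0 -0.006 0 0.003
0 0 0 0 -0.006 0 0.003'>/dev/null; python3 go.py bed 12.2 98 25 0
```

```text
row [ 0.002 -0.003 -0.001] [-0.0009 -0.0554  0.0002] | in frame [13.1 42.6 25.3] F [ 3.79 -4.51 -0.66] T [-1.726  0.031 -0.114] w 0.0158 30.0 t 24.1833 q [ 0.26 -0.55 -0.77  0.03 -0.83  1.51]
row [ 0.001 -0.004 -0.001] [-0.0013 -0.0046  0.0004] | in frame [13.5 93.4 25.4] F [ 5.25 -3.73 -1.38] T [-1.183 -0.458 -0.133] w 0.0155 29.9 t 24.6 q [ 0.42 -0.63 -0.85  0.14 -0.84  1.31]
row [-0.001 -0.004 -0.   ] [-0.0014  0.0021  0.0003] | in frame [ 13.6 100.1  25.3] F [4.89 4.34 2.63] T [ 1.411 -0.437 -0.108] w 0.0154 30.4 t 24.85 q [ 0.43 -0.64 -0.86  0.14 -0.84  1.29]
```

```bash
python3 jog.py '0 0 0 0 0 0 0.045
0 0 0 0 0 0 0.045
0 0 0 0 0 0 0.045
0 0 0 0 0 0 0.045
0 0 0 0 0 -0.01 0.045'>/dev/null
python3 jog.py '0 0 0 0 0 -0.03 0.045
0 0 0 0 0 -0.06 0.045
0 0 0 0 0 -0.09 0.045
0 0 0 -0.03 -0.03 -0.12 0.045
0 0 0 -0.06 -0.05 -0.13 0.045'>/dev/null
python3 jog.py '0 0 0 0 0 0 0.045
0 0 0 0 0 0 0.045
0 0 0 0 0 0 0.045'|tail -3
python3 look.py end
```

```text
contact_force: [0.6, 0.4, 0.8]
width: 0.045
grip_force: 0.0
```

View pics/end.png

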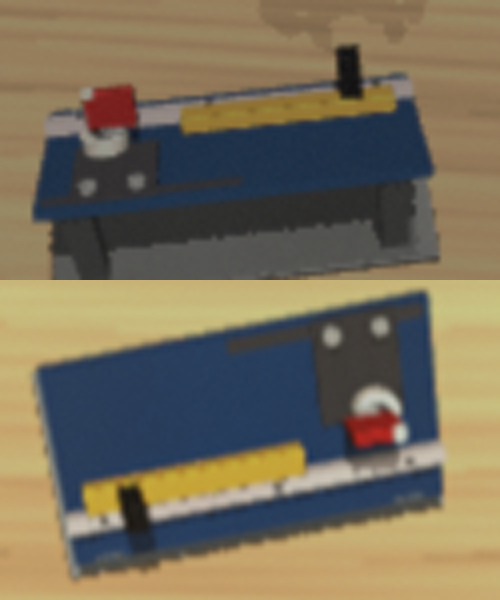

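The gauge lies flat along the ledge with its plain end at (303,455) in the lower panel, clear of the roller at (378,400). The wing hasn't moved, so I'm handing the job in.

```bash
python3 -c "
from workcell import env
print(env.close_job())"
```

```text
the job is handed in; nothing more can be done
None
```

I set the roller to the gauge and slid the gauge back out to lie flat against the ledge, clear of the roller. The wing showed no visible movement afterwards, and the job was handed in at about 26 s; no verdict was returned.

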